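# Line the glasses up by height on the coasters

### The arm

A 6-joint arm with a two-finger parallel gripper is mounted at the origin on a cart in front of the work surface, level with it; the furniture and walls round the work are solid. World frame = base frame: x ahead of the robot, y to its left, z up, the work surface at z = 0. Lengths are in mm, angles in rad, forces in N, time in s.
With the tool pointing down it reaches from about 275 to 1000 mm from the base axis. Payload 8.4 kg.
Tool frame: the origin (TCP) lies at the very end of the fingers, on their centre line; the grasp point (between the pads) lies 19 mm behind it; z points along the fingers, y is the line along which they close (so a half turn about z gives the same grasp; the last joint's range is limited). The gripper opens to 85 mm and grips with 20 to 120 N. Pads are 22 mm wide; open, the fingers measure 114 mm over their backs; the gripper's body (76 mm by 85 mm) begins 54 mm behind the grasp point. The pads swing forward as they close: fully open they stand 13 mm farther back than shut.
Start: joints at [-0.002, 0.353, 1.633, -0, 1.155, -0.002], TCP at [625.002, -0, 231.281] pointing down, gripper open.
Joint ranges: [-2.63, 2.63], [-0.92, 2.1], [0.06, 2.66], [-1.3, 4.44], [0, 2.69], [-3.02, 3.02]. Speed limits (rad/s): [2.22, 2.22, 2.79, 3.14, 3.14, 3.14].

### API

Orientations are given as [roll, pitch, yaw] about the fixed x, y, z axes, in that order (R = Rz(yaw) Ry(pitch) Rx(roll)).
In Python, from rig import r, vision gives the robot as it stands. The module is installed in compiled form; this text tells all that it offers.
- The arm moves only by the tool play_rows, never from a script. Its argument "steps" is a list of rows, each an object with "delta_pos": the shift along the tool's x, y, z in cm, a list of three; "yaw": the turn about the tool's z in rad; "jaw": the opening in per cent of the stroke, from 0 (shut) to 100 (fully open). A call has exactly 8 rows; each row is the pose to reach, as a shift and turn from the pose commanded when the call began, along the tool's axes at that moment; what a row does not reach only later rows make up. A row lasts 1/10 s, in which the tool goes at most 50 mm and 8.59 degrees, less where a joint would pass 70% of its speed; a pose out of reach is approached as far as the arm can. A call with a gripper value outside its range is refused whole. The fingers move at their own pace and stop on an object; "grip_force" is the grip in N (left out, the last holds). Time passes only in rows, so rows that repeat a pose let the fingers close, or fill a call up. It gives the time, the measured TCP pose, the force, the opening and the grip force at its end, in the units of the state.
- r.sense(): the state, without advancing time (a new reading comes with each control period).
- vision.grab_frame(name): name is "scene" or "side" or "wrist"; returns (picture, depth): 400x640x3 uint8, red, green, blue; 400x640 float32, mm along the optical axis (not along the pixel's ray), 0 where there is no reading.
- vision.calibration(name): a dict with "mtx" (3x3 intrinsics, pixels), "extrinsics" (4x4, takes a point from camera to world coordinates). Camera axes: x right, y down, z forward; pixel columns grow to the right and rows downward; lengths in mm; the calibration is good to about 2 mm. A picture is of the moment at which its call begins: read the wrist's pose just before it. calibration takes no time and is no camera call; for the wrist camera it gives the pose at the moment of the call.
- r.sign_off(): hands the job in; it is judged then, once.
Trained networks look in the newest picture that a camera, given by its name, has taken for a name from the list of things; names that differ only in an ending like _2 or _b are one class to them, and where a whole thing is asked for, a point or a joint stands for the part that bears it (a point fixed in the world has none). Each returns a list of dicts, best first, with "conf" (0 to 1); they miss things now and then, are a little off and sometimes report something else, mostly with a low value. They report only what shows in the picture. A call takes as long as a camera call. They do not tell look-alikes from the thing itself.
- vision.cut_out(camera, thing): "region" (400x640 bool, what is visible of it) and "uv" ([column, row] in pixels, amid what is visible of it).
- vision.landmark_of(camera, thing): "uv" ([column, row] in pixels: a listed point, or the origin of a listed thing).
The state is a dict: "clock": time; "qpos": joint angles; "qvel": joint speeds; "joint_efforts": joint torques, N m; "eef_pos": TCP position; "tcp_rot": TCP orientation; "contact_force": force on the tool from outside, world axes, zero at the start; "wrist_torque": the same for the moment, N m; "opening": opening from 0.0 (shut) to 1.0 (fully open); "grasp_force": force on a finger pad.
Only numpy, scipy, OpenCV 4.12 (cv2) and the standard library are available. Lean on these libraries where they do the work, as an engineer would, in place of code of your own. Each camera call takes 0.05 s, during which the arm holds its last target. There are 200 camera calls.

### The job

Line up the four glasses (counting each nested pair as one glass) along the row of cork coasters on the serving board in order of height, one standing centrally on each coaster: the tallest at the end next to the brown jug, the smallest at the end next to the sugar bowl. Leave every glass the way up it is and never tip one over, and leave the jug and the sugar bowl where they stand.

Things in the scene. Friction and masses are not known exactly. Their poses are not given: they have to be found in the camera images.
- glass_tall: tallest glass: two clear drinking glasses nested for good as one piece, mouth down, 57 mm across, 162 mm tall; rigid; origin at the centre of its underside, z up along its axis; grasp round the upper half
- glass_medium: second tallest: two amber drinking glasses nested for good as one piece, mouth down, 61 mm across, 121 mm tall; rigid; origin at the centre of its underside, z up along its axis
- glass_short: third tallest: single pale amber drinking glass, mouth down, 52 mm across, 84 mm tall; rigid; origin at the centre of its underside, z up along its axis
- glass_tiny: smallest: little amber tea glass, mouth up, 39 mm across at the rim (36 at the foot), 52 mm tall; rigid; origin at the centre of its underside, z up along its axis
- coaster_1: cork coaster, flat disc 84 mm across and 4 mm thick, fixed on the 12 mm thick wooden serving board; origin at the centre of its underside, its top 4 mm above that (16 mm above the worktop). The four coasters form one nearly straight row, about 105 mm apart, numbered 1 to 4 along it; y of each coaster points along the row from 4 towards 1. One end of the row.
- coaster_2: cork coaster, flat disc 84 mm across and 4 mm thick, fixed on the 12 mm thick wooden serving board; origin at the centre of its underside, its top 4 mm above that (16 mm above the worktop). The four coasters form one nearly straight row, about 105 mm apart, numbered 1 to 4 along it; y of each coaster points along the row from 4 towards 1.
- coaster_3: cork coaster, flat disc 84 mm across and 4 mm thick, fixed on the 12 mm thick wooden serving board; origin at the centre of its underside, its top 4 mm above that (16 mm above the worktop). The four coasters form one nearly straight row, about 105 mm apart, numbered 1 to 4 along it; y of each coaster points along the row from 4 towards 1.
- coaster_4: cork coaster, flat disc 84 mm across and 4 mm thick, fixed on the 12 mm thick wooden serving board; origin at the centre of its underside, its top 4 mm above that (16 mm above the worktop). The four coasters form one nearly straight row, about 105 mm apart, numbered 1 to 4 along it; y of each coaster points along the row from 4 towards 1. One end of the row.
- brown_jug: brown jug with a handle, 62 x 90 mm, 93 mm tall, stands on the worktop just beyond one end of the row of coasters, about 150 mm from the centre of the nearest one (which end differs from start to start); origin at the centre of its underside; not to be moved
- silver_bowl: grey-silver footed sugar bowl with a lid, 68 mm across, 70 mm tall, stands on the worktop just beyond the other end of the row; origin at the centre of its underside; not to be moved
Not all that is in view belongs to the job. Leave any red or yellow look-alike of the glass_tiny alone.

How it is judged (in metres and radians):
At the end, for the whole second after the job is handed in: Counting from the jug's end of the row, the tall, medium, short and tiny glass stand on the first to fourth coaster, each within 14 mm of the coaster's centre, upright within 0.1 rad, on the coaster, released and at rest; the jug and the sugar bowl are within 30 mm of where they stood (((y of brown_jug in the frame of coaster_1 above 0 m and horizontal distance between glass_tall and coaster_1 below 0.014 m and horizontal distance between glass_medium and coaster_2 below 0.014 m and horizontal distance between glass_short and coaster_3 below 0.014 m and horizontal distance between glass_tiny and coaster_4 below 0.014 m) or (y of brown_jug in the frame of coaster_4 below 0 m and horizontal distance between glass_tall and coaster_4 below 0.014 m and horizontal distance between glass_medium and coaster_3 below 0.014 m and horizontal distance between glass_short and coaster_2 below 0.014 m and horizontal distance between glass_tiny and coaster_1 below 0.014 m)) and height (world z) of glass_tall between 0.011 and 0.021 m and angle between each of glass_tall, glass_medium, glass_short, glass_tiny's own z axis and vertical below 0.1 rad and linear speed of each of glass_tall, glass_medium, glass_short, glass_tiny below 0.02 m/s and height (world z) of glass_medium between 0.011 and 0.021 m and height (world z) of glass_short between 0.011 and 0.021 m and height (world z) of glass_tiny between 0.011 and 0.021 m and distance of each of brown_jug, silver_bowl from where it was at the start of the episode below 0.03 m); the robot touches nothing.
It fails at once if a glass is tipped over (angle between any of glass_tall, glass_medium, glass_short, glass_tiny's own z axis and vertical above 0.6 rad).
It fails at once if the brown jug is shoved away or tipped (distance of brown_jug from where it was at the start of the episode above 0.03 m or angle between brown_jug's own z axis and vertical above 0.5 rad).
It fails at once if the sugar bowl is shoved away or tipped (distance of silver_bowl from where it was at the start of the episode above 0.03 m or angle between silver_bowl's own z axis and vertical above 0.5 rad).
It also fails if it takes over 102 s, if anything falls off the work surface, if the arm or the gripper's body presses on something with over 40 N, if the wrist force passes 120 N, or if a joint passes its speed limit or range.

## Working session

There is one attempt and no reset: what is moved stays moved. The work goes in short steps, Python scripts to look and compute and a tool call to move; the robot and the scene stay as the last step left them, time stands still between calls to the robot, and variables do not carry over. Pictures are saved under pics/ and viewed, at most 14 in all, crops included, and the job is handed in when it is done.

Besides the shell and the picture viewer there is one more tool, called after ">>>" as a command line: name --argument value ..., lists and objects as JSON in quotes. play_rows: Moves the arm, as the interface text tells. Its arguments: {"type":"object","properties":{"steps":{"type":"array"},"grip_force":{"type":"number"}},"required":["steps"]}

```bash
mkdir -p pics; python3 - <<'E'
from rig import r, vision
import cv2,numpy as np
print(r.sense())
for n in ["scene","side"]:
    p,d=vision.grab_frame(n); cv2.imwrite(f"pics/{n}0.png",p[:,:,::-1]); np.savez(f"{n}0.npz",p=p,d=d)
    c=vision.calibration(n); print(n,c)
E
```

```text
{'clock': 0.0, 'qpos': array([-2.40504884e-03,  3.53671447e-01,  1.63417022e+00,  2.06172973e-05,
        1.15521051e+00, -2.41837052e-03]), 'qvel': array([ 5.47348790e-04, -3.29509640e-04, -1.67536381e-03, -4.17373845e-04,
        1.55508490e-03, -8.43996823e-05]), 'joint_efforts': array([-2.03471049e-03, -6.05236173e+01, -3.42063046e+01, -2.62302356e-04,
        9.48130677e-03,  3.61521288e-06]), 'eef_pos': array([6.24497229e+02, 4.51925016e-03, 2.30531703e+02]), 'tcp_rot': array([-3.14013319e+00, -2.23797733e-05,  1.57080129e+00]), 'contact_force': array([-0.30691353,  0.75639508, -0.37185162]), 'wrist_torque': array([0.04391151, 0.00440874, 0.05700181]), 'grasp_force': 0.0, 'opening': 1.0030495730380369}
scene {'mtx': array([[395.81243891,   0.        , 315.33741005],
       [  0.        , 395.81243891, 194.72356403],
       [  0.        ,   0.        ,   1.        ]]), 'extrinsics': array([[ 8.12929842e-01, -2.82982440e-01,  5.08985275e-01,
        -3.34667888e+01],
       [-5.82206724e-01, -3.74757898e-01,  7.21520512e-01,
        -7.00532914e+02],
       [-1.34313828e-02, -8.82880205e-01, -4.69406158e-01,
         5.33604372e+02],
       [ 0.00000000e+00,  0.00000000e+00,  0.00000000e+00,
         1.00000000e+00]])}
side {'mtx': array([[381.6819867 ,   0.        , 319.6940547 ],
       [  0.        , 381.6819867 , 199.28789764],
       [  0.        ,   0.        ,   1.        ]]), 'extrinsics': array([[-8.23050967e-01, -2.55079475e-01,  5.07465828e-01,
        -1.05462319e+01],
       [-5.67508725e-01,  4.05246541e-01, -7.16735019e-01,
         7.98156975e+02],
       [-2.28243793e-02, -8.77900736e-01, -4.78298385e-01,
         5.28756222e+02],
       [ 0.00000000e+00,  0.00000000e+00,  0.00000000e+00,
         1.00000000e+00]])}
```

View pics/scene0.png

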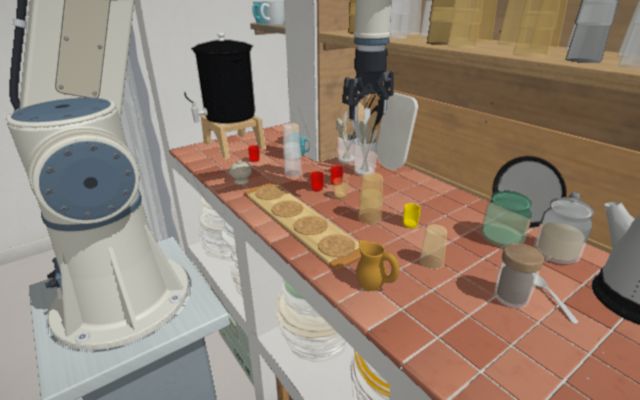

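View pics/side0.png

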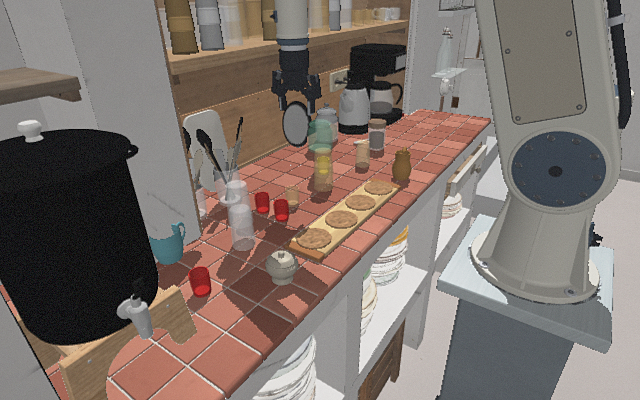

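The jug is at (372,265) and the bowl at (240,172), with the coasters at (337,245), (311,225), (287,208) and (267,192). The glasses are tall (291,150), medium (371,198), short (433,245) and tiny amber (340,188). The look-alikes are red at (316,181), (336,175) and (254,153), and yellow at (411,215).

```bash
cat > h.py <<'E'
from rig import r, vision
import cv2,numpy as np
def ray(n,uv,z,c=None):
    c=c or vision.calibration(n); E=c["extrinsics"]; d=E[:3,:3]@np.linalg.inv(c["mtx"])@[uv[0],uv[1],1.]
    o=E[:3,3]; return (o+d*(z-o[2])/d[2])[:2]
def pts(n,d,mask=None):
    c=vision.calibration(n);K=c["mtx"];v,u=np.nonzero((d>0)&(mask if mask is not None else True))
    z=d[v,u];P=np.c_[(u-K[0,2])*z/K[0,0],(v-K[1,2])*z/K[1,1],z]
    return P@c["extrinsics"][:3,:3].T+c["extrinsics"][:3,3]
E
python3 - <<'E'
from h import *
np.set_printoptions(precision=1,suppress=True)
for n in ["scene","side"]:
    p,d=vision.grab_frame(n)
    for t in ["glass_tall","glass_medium","glass_short","glass_tiny","coaster_1","brown_jug","silver_bowl"]:
        z=12 if 'coas' in t else 0
        for L in vision.landmark_of(n,t)[:5]: print(n,t,'L',round(L["conf"],2),np.array(L["uv"]),ray(n,L["uv"],z))
        if 'coas' in t or 'glass' in t:
          for L in vision.cut_out(n,t)[:5]:
            P=pts(n,d,L["region"]); 
            print('   C',round(L["conf"],2),np.array(L["uv"]),len(P),np.median(P,0), P[:,2].max() if len(P) else '')
E
```

```text
scene glass_tall L 0.74 [291.1 174.7] [562.6 276.4]
   C 0.81 [293.9 151. ] 884 [563.3 268.6  85.7] 161.5938369042363
scene glass_medium L 0.95 [367.7 219.3] [574.1 -70.3]
   C 0.97 [369.5 200.1] 1162 [568.8 -82.8  66.2] 121.21444163390169
scene glass_short L 0.62 [431.  259.6] [ 571.  -277.5]
scene glass_short L 0.36 [271.  190.1] [457.7 222. ]
scene glass_short L 0.22 [310.4 227.9] [433.2 -15.5]
   C 0.71 [434.  245.6] 982 [ 552.  -291.5   49.4] 84.36295853599694
scene glass_tiny L 0.74 [337.1 195.7] [591.3  77.4]
scene glass_tiny L 0.72 [256.8 160.4] [530.8 446.4]
scene glass_tiny L 0.6 [413.8 226.6] [ 642.  -164.3]
scene glass_tiny L 0.5 [340.2 181.1] [657.8 146. ]
   C 0.77 [317.9 180.7] 252 [567.4 138.5  32.5] 51.927742634193805
   C 0.72 [336.5 172. ] 154 [635.5 138.2  39.5] 50.866132715197466
   C 0.59 [411.6 216.7] 357 [ 633.2 -157.6   32.7] 51.906990950569764
   C 0.58 [254.4 149.6] 163 [520.9 443.2  33.5] 51.51543668978286
   C 0.53 [337.3 188.1] 250 [590.6  60.7  35. ] 51.481888175068036
scene coaster_1 L 0.88 [337.8 247.7] [ 425.1 -134.6]
scene coaster_1 L 0.85 [311.2 22
[... 1354 characters left out ...]
487923755
   C 0.66 [262.  199.8] 229 [635.8 154.7  35.9] 51.762382518283516
side coaster_1 L 0.92 [358.1 207.1] [424.2   4.7]
side coaster_1 L 0.82 [312.4 239.8] [438.4 198.3]
side coaster_1 L 0.8 [340.9 216.2] [438.4  70.3]
side coaster_1 L 0.77 [377.5 186.6] [ 436.2 -133.7]
   C 0.92 [313.2 238.3] 584 [437.9 195.9  15.7] 18.151904393562575
   C 0.73 [357.1 201.2] 354 [431.2 -16.   15.8] 18.6423598528757
   C 0.63 [340.6 221.3] 471 [427.5  87.   15.7] 18.865900547070225
   C 0.61 [376.5 184.3] 308 [ 430.1 -120.4   15.8] 18.1319721324964
side brown_jug L 0.82 [402.2 175. ] [ 417.3 -272.3]
side silver_bowl L 0.72 [280.5 279.8] [419.9 339.9]
side silver_bowl L 0.47 [340.7 220.7] [437.3  73. ]
```

```bash
cat > m.py <<'E'
from h import *
from scipy.optimize import least_squares
np.set_printoptions(precision=1,suppress=True)
S=[(n,)+vision.grab_frame(n)[1:] for n in ["scene","side"]]
A=np.vstack([pts(n,d) for n,d in S]); src=np.concatenate([[i]*int((d>0).sum()) for i,(n,d) in enumerate(S)])
def circ(c,zlo,zhi,R=45,s=None):
    m=(np.hypot(*(A[:,:2]-c).T)<R)&(A[:,2]>zlo)&(A[:,2]<zhi)
    if s is not None:m&=src==s
    P=A[m][:,:2]
    f=least_squares(lambda q:np.hypot(*(P-q[:2]).T)-q[2],[c[0],c[1],25],loss='soft_l1',f_scale=1)
    return f.x,len(P),f.cost
E
python3 - <<'E'
from m import *
for n,c,h in [("tall",(573,284),162),("med",(580,-66),121),("short",(566,-275),84),("tiny",(597,71),52)]:
    for b in [(8,h*.3),(h*.35,h*.65),(h*.7,h-5)]: 
        R=42 if n!="tiny" else 30
        print(n,b,circ(c,*b,R),circ(c,*b,R,0)[0],circ(c,*b,R,1)[0])
    m=(np.hypot(*(A[:,:2]-c).T)<45)&(A[:,2]>h-3)&(A[:,2]<h+4);print('  top',m.sum(),A[m].mean(0), A[m].min(0),A[m].max(0))
# coasters by colour masks: use cut_out regions in both cams, circle of 42 around region pts
for n in ["scene","side"]:
    _,d=vision.grab_frame(n)
    for L in sorted(vision.cut_out(n,"coaster_1")[:4],key=lambda L:L["uv"][1]):
        k,_=cv2.findContours(L["region"].astype(np.uint8),0,1); k=max(k,key=len)[:,0]
        Q=np.array([ray(n,u,16) for u in k]); (x,y),rad=cv2.minEnclosingCircle(Q.astype(np.float32))
        f=least_squares(lambda q:np.hypot(*(Q-q).T)-42,[x,y],loss='soft_l1',f_scale=2).x
        print(n,f,rad)
E
```

```text
tall (8, 48.6) (array([577.4, 287.5,  25.9]), 555, np.float64(402.57292564685787)) [576.5 288.4  26.4] [578.4 287.2  26.4]
tall (56.699999999999996, 105.3) (array([577.1, 287.5,  26.1]), 699, np.float64(506.741605309811)) [576.4 288.3  26.7] [578.1 287.1  26.7]
tall (113.39999999999999, 157) (array([577.2, 287.6,  23.7]), 649, np.float64(470.5458903829684)) [576.3 288.5  24.3] [578.2 287.2  24.3]
  top 192 [575.8 288.5 160.7] [553.9 264.5 159. ] [598.8 311.5 162.7]
med (8, 36.3) (array([585.5, -65.6,  28.5]), 402, np.float64(317.2018825899962)) [584.8 -65.4  28.6] [586.7 -65.5  28.5]
med (42.349999999999994, 78.65) (array([585.5, -65.8,  28.9]), 510, np.float64(389.37957180437195)) [585.  -65.3  29.1] [586.9 -65.9  29.1]
med (84.69999999999999, 116) (array([585.4, -65.8,  26. ]), 453, np.float64(389.34213563096534)) [585.  -65.3  26.3] [586.2 -65.6  25.8]
  top 215 [583.6 -65.6 119.7] [560.1 -92.3 118. ] [608.2 -42.  122.5]
short (8, 25.2) (array([ 568.5, -280.7,   24.8]), 238, np.float64(134.27032481883907)) [ 568.3 -280.3   25. ] [ 570.1 -281.1   24.8]
short (29.4, 54.6) (array([ 5
[... 340 characters left out ...]
([599. ,  70.9,  17.9]), 52, np.float64(39.009154544638626)) [598.7  71.8  18.6] [600.   71.9  17.5]
tiny (18.2, 33.800000000000004) (array([598.9,  71.3,  18.7]), 133, np.float64(83.59142016067617)) [598.   71.9  19. ] [600.4  70.8  19.5]
tiny (36.4, 47) (array([598.3,  71.4,  18.3]), 170, np.float64(131.75575615327455)) [597.4  71.1  18.2] [599.6  72.3  18.3]
  top 48 [595.4  73.4  50.5] [578.2  52.7  49. ] [617.3  91.9  53.8]
scene [424.2  80.3] 44.0523567199707
scene [429.3 -24.5] 43.491512298583984
scene [ 426.7 -127.9] 43.82801818847656
side [ 429.  -120.6] 43.497825622558594
side [430.9 -15. ] 42.172794342041016
side [430.6  86.9] 41.80015563964844
side [438.8 194.5] 43.94289016723633
```

```bash
python3 - <<'E'
from m import *
p,d=vision.grab_frame("wrist"); cv2.imwrite("pics/w0.png",p[:,:,::-1]); np.savez("w0.npz",p=p,d=d)
c=vision.calibration("wrist"); print(c)
q=np.load("scene0.npz")["p"]; cv2.imwrite("pics/crop.png",cv2.resize(q[130:290,230:460,::-1],None,fx=3.4,fy=3.4,interpolation=cv2.INTER_CUBIC))
# rectified top view at z=16, 1px=1mm for coaster zone, from both cams
for n in ["scene","side"]:
    img=np.load(n+"0.npz")["p"]; c=vision.calibration(n); M=np.linalg.inv(c["extrinsics"])
    X,Y=np.meshgrid(np.arange(370,500),np.arange(-200,260)); W=np.stack([X,Y,0*X+16,0*X+1],-1)@M[:3].T@c["mtx"].T
    t=cv2.remap(img,(W[...,0]/W[...,2]).astype(np.float32),(W[...,1]/W[...,2]).astype(np.float32),1)
    cv2.imwrite(f"pics/rect_{n}.png",t[:,:,::-1])
a=cv2.imread("pics/rect_scene.png");b=cv2.imread("pics/rect_side.png")
cv2.imwrite("pics/rect.png",np.hstack([a,b]))
m=(A[:,0]>350)&(A[:,0]<720)&(abs(A[:,1])<420)&(A[:,2]>25)&(A[:,2]<260)
H,xe,ye=np.histogram2d(A[m,0],A[m,1],bins=[np.arange(350,721,40),np.arange(-420,421,40)])
from scipy.stats import binned_statistic_2d as bs
Z=bs(A[m,0],A[m,1],A[m,2],'max',[xe,ye])[0]; print(np.nan_to_num(Z).astype(int))
E
```

```text
{'mtx': array([[349.3,   0. , 316.8],
       [  0. , 349.3, 200.1],
       [  0. ,   0. ,   1. ]]), 'extrinsics': array([[  1. ,   0. ,  -0. , 624.3],
       [ -0. ,  -0.9,  -0.3,  82.8],
       [ -0. ,   0.3,  -0.9, 374.6],
       [  0. ,   0. ,   0. ,   1. ]])}
[[  0   0   0  83  84   0   0   0   0   0   0   0   0   0   0   0   0   0
   51  45   0]
 [  0   0  86  89  91   0   0   0   0   0   0   0   0   0   0   0   0  39
   69  61   0]
 [  0   0  78  84  85   0   0   0   0   0   0   0   0   0   0   0   0   0
   61  60   0]
 [  0   0   0   0   0   0   0   0   0   0   0   0   0   0   0   0   0   0
    0   0   0]
 [  0   0   0  84   0   0   0   0   0   0   0   0   0   0   0   0   0 116
    0   0   0]
 [104   0  83  85  85   0   0   0 121 122 259  50  52  52  52   0 101 162
  162   0   0]
 [105   0   0  62   0   0  51  49 122 121   0  52  52  51  51   0   0 161
  160   0   0]
 [  0   0   0   0   0   0  51  50   0   0 259   0   0  52  51   0   0   0
    0   0  73]
 [  0   0   0   0   0   0   0   0   0   0 259   0   0   0 183   0   0   0
  259 259 259]]
```

View pics/crop.png

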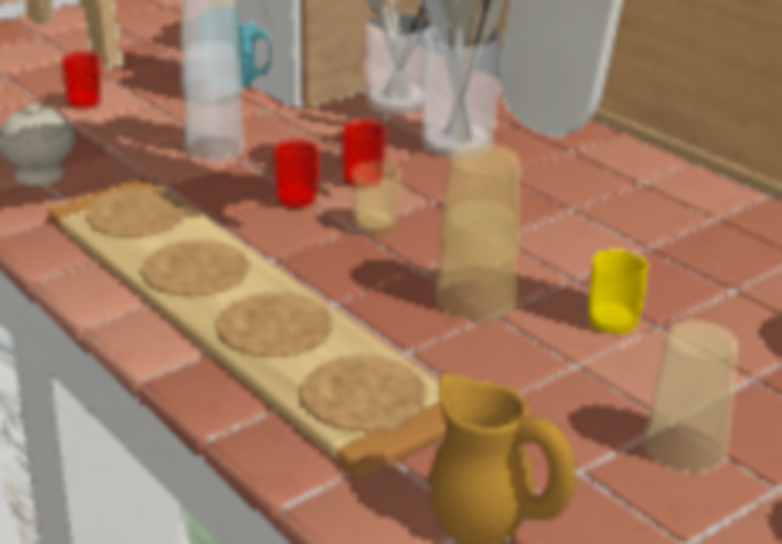

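View pics/rect.png

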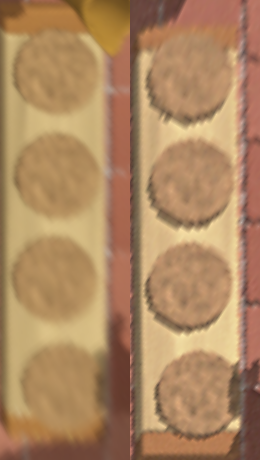

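View pics/w0.png

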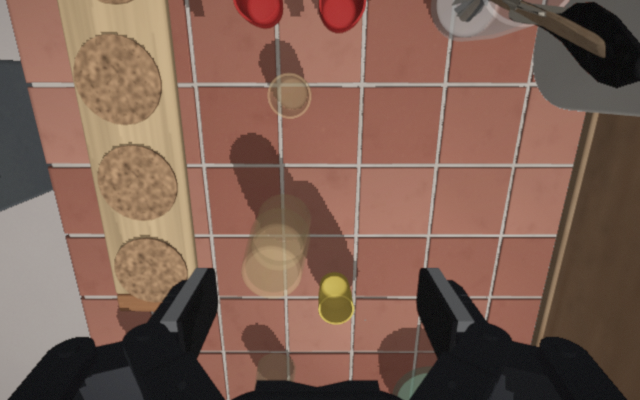

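The crop shows that the tiny glass is the transparent amber one at crop (377,200), in front of a red one. The wrist view shows the coasters at (117,79), (137,182) and (151,268).

```bash
python3 - <<'E'
from m import *
p,d=vision.grab_frame("wrist")
P=pts("wrist",d); m=np.hypot(P[:,0]-450,P[:,1]-150)
for L in vision.cut_out("wrist","coaster_1")[:4]:
    k,_=cv2.findContours(L["region"].astype(np.uint8),0,1); k=max(k,key=len)[:,0]
    k=k[k[:,1]>2]; Q=np.array([ray("wrist",u,16) for u in k])
    f=least_squares(lambda q:np.hypot(*(Q-q[:2]).T)-q[2],[430,Q[:,1].mean(),42],loss='soft_l1',f_scale=2).x
    print("coaster",f,np.median(pts("wrist",d,L["region"]),0))
for t in ["glass_tiny","glass_medium"]:
    for L in vision.cut_out("wrist",t)[:4]: 
        Q=pts("wrist",d,L["region"]); T=Q[Q[:,2]>Q[:,2].max()-4]
        print(t,L["uv"],(T.min(0)+T.max(0))/2,Q[:,2].max())
for n,b in [("scene",0),("side",1)]:
    for c in [(428,-124),(430,-20),(428,84),(438,191)]:
        s=A[src==b]; s=s[np.hypot(*(s[:,:2]-c).T)<60]; 
        print(n,c,[round(len(s[(abs(s[:,2]-z)<.5)]),0) for z in range(9,20)])
E
```

```text
coaster [432.8 -18.6  41.3] [433.3 -16.8  16.7]
coaster [ 430.6 -122.7   41.7] [ 429.6 -119.6   16.5]
coaster [430.2  84.9  41.5] [430.5  86.9  16.8]
glass_tiny [288.9, 96.7] [599.2  72.3  52.3] 54.226864581161806
glass_tiny [337.8, 11.8] [644.9 137.2  53. ] 54.97492484461861
glass_tiny [333.1, 300.8] [ 644.7 -150.1   51.5] 53.49515181734063
glass_tiny [262.0, 11.9] [574.8 139.3  52.3] 54.241207230545456
glass_medium [278.3, 248.5] [586.5 -65.  121.4] 123.41566804485117
scene (428, -124) [72, 189, 173, 80, 72, 237, 223, 94, 10, 0, 0]
scene (430, -20) [55, 139, 145, 71, 66, 189, 184, 59, 5, 0, 0]
scene (428, 84) [48, 112, 113, 47, 79, 145, 145, 36, 5, 0, 0]
scene (438, 191) [37, 96, 85, 41, 54, 109, 119, 37, 5, 0, 0]
side (428, -124) [4, 26, 66, 95, 46, 38, 95, 102, 59, 7, 0]
side (430, -20) [6, 33, 85, 109, 48, 47, 105, 136, 69, 13, 0]
side (428, 84) [13, 38, 111, 135, 67, 58, 138, 182, 71, 12, 2]
side (438, 191) [10, 47, 147, 162, 101, 65, 169, 240, 94, 10, 2]
```

Targets are C1 (430,-122.5), C2 (432,-18), C3 (430,85) and C4 (439,192), with the jug at the −y end. Tool x is world +y, tool y is world +x and tool z points down. I'll start with the tall glass at (577,287.5).

>>> play_rows --steps '[{"delta_pos": [4,-0.7,0],"yaw": 0,"jaw": 100},{"delta_pos": [8,-1.4,0],"yaw": 0,"jaw": 100},{"delta_pos": [12,-2,0],"yaw": 0,"jaw": 100},{"delta_pos": [16,-2.7,0],"yaw": 0,"jaw": 100},{"delta_pos": [20,-3.4,0],"yaw": 0,"jaw": 100},{"delta_pos": [24,-4.1,0],"yaw": 0,"jaw": 100},{"delta_pos": [27.5,-4.6,0],"yaw": 0,"jaw": 100},{"delta_pos": [28.7,-4.7,0],"yaw": 0,"jaw": 100}]' --grip_force 40

```text
clock: 2.95
eef_pos: [577.3, 290.2, 231.3]
tcp_rot: [3.141, -0.001, 1.573]
contact_force: [0.6, -0.3, 0.0]
opening: 1.003
grasp_force: 0.0
```

>>> play_rows --steps '[{"delta_pos": [0,0,0],"yaw": 0,"jaw": 100},{"delta_pos": [0,0,2.5],"yaw": 0,"jaw": 100},{"delta_pos": [0,0,5],"yaw": 0,"jaw": 100},{"delta_pos": [0,0,7.5],"yaw": 0,"jaw": 100},{"delta_pos": [0,0,10],"yaw": 0,"jaw": 100},{"delta_pos": [0,0,12],"yaw": 0,"jaw": 100},{"delta_pos": [0,0,12.5],"yaw": 0,"jaw": 100},{"delta_pos": [0,0,12.5],"yaw": 0,"jaw": 100}]'

```text
clock: 3.75
eef_pos: [578.0, 285.6, 105.8]
tcp_rot: [-3.14, 0.001, 1.57]
contact_force: [-0.7, -0.4, -0.4]
opening: 1.002
grasp_force: 0.0
```

>>> play_rows --steps '[{"delta_pos": [0,0,0],"yaw": 0,"jaw": 80},{"delta_pos": [0,0,0],"yaw": 0,"jaw": 72},{"delta_pos": [0,0,0],"yaw": 0,"jaw": 66},{"delta_pos": [0,0,0],"yaw": 0,"jaw": 60},{"delta_pos": [0,0,0],"yaw": 0,"jaw": 50},{"delta_pos": [0,0,0],"yaw": 0,"jaw": 40},{"delta_pos": [0,0,0],"yaw": 0,"jaw": 30},{"delta_pos": [0,0,0],"yaw": 0,"jaw": 30}]'

```text
clock: 4.55
eef_pos: [578.6, 287.2, 107.5]
tcp_rot: [3.14, -0.001, 1.571]
contact_force: [-1.2, -1.2, 6.7]
opening: 0.573
grasp_force: 41.2
```

>>> play_rows --steps '[{"delta_pos": [0,0,-0.5],"yaw": 0,"jaw": 30},{"delta_pos": [0,0,-1.5],"yaw": 0,"jaw": 30},{"delta_pos": [0,0,-3],"yaw": 0,"jaw": 30},{"delta_pos": [0,0,-4.5],"yaw": 0,"jaw": 30},{"delta_pos": [0,0,-6],"yaw": 0,"jaw": 30},{"delta_pos": [0,0,-7.5],"yaw": 0,"jaw": 30},{"delta_pos": [0,0,-8],"yaw": 0,"jaw": 30},{"delta_pos": [0,0,-8],"yaw": 0,"jaw": 30}]'

```text
clock: 5.35
eef_pos: [578.5, 287.3, 187.6]
tcp_rot: [3.14, -0.001, 1.571]
contact_force: [1.2, 0.7, -2.6]
opening: 0.574
grasp_force: 42.1
```

>>> play_rows --steps '[{"delta_pos": [-1,-0.4,0],"yaw": 0,"jaw": 30},{"delta_pos": [-3,-1.1,0],"yaw": 0,"jaw": 30},{"delta_pos": [-6,-2.2,0],"yaw": 0,"jaw": 30},{"delta_pos": [-9,-3.2,0],"yaw": 0,"jaw": 30},{"delta_pos": [-12,-4.3,0],"yaw": 0,"jaw": 30},{"delta_pos": [-15,-5.4,0],"yaw": 0,"jaw": 30},{"delta_pos": [-18,-6.5,0],"yaw": 0,"jaw": 30},{"delta_pos": [-21,-7.5,0],"yaw": 0,"jaw": 30}]'

```text
clock: 6.15
eef_pos: [501.2, 75.3, 185.4]
tcp_rot: [-3.14, 0.0, 1.571]
contact_force: [0.9, -0.7, -2.3]
opening: 0.57
grasp_force: 42.2
```

>>> play_rows --steps '[{"delta_pos": [-3,-1.1,0],"yaw": 0,"jaw": 30},{"delta_pos": [-6,-2.2,0],"yaw": 0,"jaw": 30},{"delta_pos": [-9,-3.3,0],"yaw": 0,"jaw": 30},{"delta_pos": [-12,-4.3,0],"yaw": 0,"jaw": 30},{"delta_pos": [-15,-5.4,0],"yaw": 0,"jaw": 30},{"delta_pos": [-18,-6.5,0],"yaw": 0,"jaw": 30},{"delta_pos": [-19.5,-7.1,0],"yaw": 0,"jaw": 30},{"delta_pos": [-20,-7.3,0],"yaw": 0,"jaw": 30}]'

```text
clock: 6.95
eef_pos: [428.2, -124.3, 185.6]
tcp_rot: [-3.14, -0.0, 1.569]
contact_force: [-0.3, -0.5, -4.0]
opening: 0.57
grasp_force: 42.2
```

>>> play_rows --steps '[{"delta_pos": [0,0,0],"yaw": 0,"jaw": 30},{"delta_pos": [0,0,1],"yaw": 0,"jaw": 30},{"delta_pos": [0,0,2.5],"yaw": 0,"jaw": 30},{"delta_pos": [0,0,4],"yaw": 0,"jaw": 30},{"delta_pos": [0,0,5],"yaw": 0,"jaw": 30},{"delta_pos": [0,0,5.5],"yaw": 0,"jaw": 30},{"delta_pos": [0,0,5.8],"yaw": 0,"jaw": 30},{"delta_pos": [0,0,5.8],"yaw": 0,"jaw": 30}]'

```text
clock: 7.75
eef_pos: [430.1, -122.8, 128.1]
tcp_rot: [-3.141, -0.0, 1.571]
contact_force: [0.8, 0.2, -2.4]
opening: 0.568
grasp_force: 42.1
```

>>> play_rows --steps '[{"delta_pos": [0,0,0.1],"yaw": 0,"jaw": 30},{"delta_pos": [0,0,0.2],"yaw": 0,"jaw": 30},{"delta_pos": [0,0,0.3],"yaw": 0,"jaw": 30},{"delta_pos": [0,0,0.4],"yaw": 0,"jaw": 30},{"delta_pos": [0,0,0.45],"yaw": 0,"jaw": 30},{"delta_pos": [0,0,0.45],"yaw": 0,"jaw": 30},{"delta_pos": [0,0,0.45],"yaw": 0,"jaw": 30},{"delta_pos": [0,0,0.45],"yaw": 0,"jaw": 30}]'

```text
clock: 8.55
eef_pos: [430.0, -123.0, 123.8]
tcp_rot: [3.142, 0.0, 1.571]
contact_force: [-0.3, -0.4, -3.2]
opening: 0.568
grasp_force: 42.1
```

>>> play_rows --steps '[{"delta_pos": [0,0,0.05],"yaw": 0,"jaw": 30},{"delta_pos": [0,0,0.1],"yaw": 0,"jaw": 30},{"delta_pos": [0,0,0.15],"yaw": 0,"jaw": 30},{"delta_pos": [0,0,0.15],"yaw": 0,"jaw": 30},{"delta_pos": [0,0,0.15],"yaw": 0,"jaw": 30},{"delta_pos": [0,0,0.15],"yaw": 0,"jaw": 30},{"delta_pos": [0,0,0.15],"yaw": 0,"jaw": 30},{"delta_pos": [0,0,0.15],"yaw": 0,"jaw": 30}]'

```text
clock: 9.35
eef_pos: [430.4, -123.4, 123.4]
tcp_rot: [3.141, 0.001, 1.571]
contact_force: [-4.7, -0.7, 14.4]
opening: 0.567
grasp_force: 44.1
```

>>> play_rows --steps '[{"delta_pos": [0,0,0],"yaw": 0,"jaw": 60},{"delta_pos": [0,0,0],"yaw": 0,"jaw": 65},{"delta_pos": [0,0,0],"yaw": 0,"jaw": 72},{"delta_pos": [0,0,0],"yaw": 0,"jaw": 80},{"delta_pos": [0,0,0],"yaw": 0,"jaw": 90},{"delta_pos": [0,0,0],"yaw": 0,"jaw": 100},{"delta_pos": [0,0,0],"yaw": 0,"jaw": 100},{"delta_pos": [0,0,0],"yaw": 0,"jaw": 100}]'

```text
clock: 10.15
eef_pos: [430.0, -123.0, 122.3]
tcp_rot: [-3.142, -0.0, 1.571]
contact_force: [1.0, -0.4, -0.8]
opening: 0.999
grasp_force: 0.0
```

>>> play_rows --steps '[{"delta_pos": [0,0,-1],"yaw": 0,"jaw": 100},{"delta_pos": [0,0,-3],"yaw": 0,"jaw": 100},{"delta_pos": [0,0,-5.5],"yaw": 0,"jaw": 100},{"delta_pos": [0,0,-8],"yaw": 0,"jaw": 100},{"delta_pos": [0,0,-10.5],"yaw": 0,"jaw": 100},{"delta_pos": [0,0,-12],"yaw": 0,"jaw": 100},{"delta_pos": [0,0,-12.5],"yaw": 0,"jaw": 100},{"delta_pos": [0,0,-12.5],"yaw": 0,"jaw": 100}]'

```text
clock: 10.95
eef_pos: [430.3, -123.1, 248.1]
tcp_rot: [3.14, 0.0, 1.571]
contact_force: [0.5, -1.2, -0.3]
opening: 0.997
grasp_force: 0.0
```

Next, the medium glass at (586,-65.5).

>>> play_rows --steps '[{"delta_pos": [1,3,0],"yaw": 0,"jaw": 100},{"delta_pos": [2.2,6,0],"yaw": 0,"jaw": 100},{"delta_pos": [3.3,9,0],"yaw": 0,"jaw": 100},{"delta_pos": [4.4,12,0],"yaw": 0,"jaw": 100},{"delta_pos": [5.4,14.5,0],"yaw": 0,"jaw": 100},{"delta_pos": [5.75,15.6,0],"yaw": 0,"jaw": 100},{"delta_pos": [5.75,15.6,0],"yaw": 0,"jaw": 100},{"delta_pos": [5.75,15.6,0],"yaw": 0,"jaw": 100}]'

```text
clock: 11.75
eef_pos: [584.7, -65.8, 246.4]
tcp_rot: [-3.139, -0.0, 1.571]
contact_force: [0.3, -0.1, -0.3]
opening: 1.002
grasp_force: 0.0
```

>>> play_rows --steps '[{"delta_pos": [0,0,3],"yaw": 0,"jaw": 100},{"delta_pos": [0,0,6],"yaw": 0,"jaw": 100},{"delta_pos": [0,0,9],"yaw": 0,"jaw": 100},{"delta_pos": [0,0,12],"yaw": 0,"jaw": 100},{"delta_pos": [0,0,15],"yaw": 0,"jaw": 100},{"delta_pos": [0,0,17.5],"yaw": 0,"jaw": 100},{"delta_pos": [0,0,18.2],"yaw": 0,"jaw": 100},{"delta_pos": [0,0,18.2],"yaw": 0,"jaw": 100}]'

```text
clock: 12.55
eef_pos: [584.6, -65.9, 64.8]
tcp_rot: [-3.139, -0.0, 1.57]
contact_force: [-0.1, -0.1, 0.2]
opening: 0.996
grasp_force: 0.0
```

>>> play_rows --steps '[{"delta_pos": [0,0,0],"yaw": 0,"jaw": 85},{"delta_pos": [0,0,0],"yaw": 0,"jaw": 75},{"delta_pos": [0,0,0],"yaw": 0,"jaw": 68},{"delta_pos": [0,0,0],"yaw": 0,"jaw": 60},{"delta_pos": [0,0,0],"yaw": 0,"jaw": 50},{"delta_pos": [0,0,0],"yaw": 0,"jaw": 40},{"delta_pos": [0,0,0],"yaw": 0,"jaw": 30},{"delta_pos": [0,0,0],"yaw": 0,"jaw": 30}]'

```text
clock: 13.35
eef_pos: [587.1, -65.6, 66.9]
tcp_rot: [3.139, 0.0, 1.571]
contact_force: [-0.6, 0.1, 8.7]
opening: 0.639
grasp_force: 40.6
```

>>> play_rows --steps '[{"delta_pos": [0,0,-0.5],"yaw": 0,"jaw": 30},{"delta_pos": [0,0,-1.5],"yaw": 0,"jaw": 30},{"delta_pos": [0,0,-3],"yaw": 0,"jaw": 30},{"delta_pos": [0,0,-4.5],"yaw": 0,"jaw": 30},{"delta_pos": [0,0,-5.7],"yaw": 0,"jaw": 30},{"delta_pos": [0,0,-6],"yaw": 0,"jaw": 30},{"delta_pos": [0,0,-6],"yaw": 0,"jaw": 30},{"delta_pos": [0,0,-6],"yaw": 0,"jaw": 30}]'

```text
clock: 14.15
eef_pos: [585.6, -65.5, 125.0]
tcp_rot: [-3.141, -0.0, 1.571]
contact_force: [0.5, -0.9, -2.8]
opening: 0.634
grasp_force: 43.1
```

>>> play_rows --steps '[{"delta_pos": [0.3,-1,0],"yaw": 0,"jaw": 30},{"delta_pos": [1,-3.2,0],"yaw": 0,"jaw": 30},{"delta_pos": [1.9,-6.2,0],"yaw": 0,"jaw": 30},{"delta_pos": [2.8,-9.2,0],"yaw": 0,"jaw": 30},{"delta_pos": [3.7,-12.2,0],"yaw": 0,"jaw": 30},{"delta_pos": [4.5,-14.6,0],"yaw": 0,"jaw": 30},{"delta_pos": [4.75,-15.4,0],"yaw": 0,"jaw": 30},{"delta_pos": [4.75,-15.4,0],"yaw": 0,"jaw": 30}]'

```text
clock: 14.95
eef_pos: [430.7, -17.7, 125.1]
tcp_rot: [-3.141, -0.0, 1.571]
contact_force: [-0.1, 0.2, -3.0]
opening: 0.633
grasp_force: 43.2
```

>>> play_rows --steps '[{"delta_pos": [0,0,0],"yaw": 0,"jaw": 30},{"delta_pos": [0,0,1],"yaw": 0,"jaw": 30},{"delta_pos": [0,0,2.2],"yaw": 0,"jaw": 30},{"delta_pos": [0,0,3.2],"yaw": 0,"jaw": 30},{"delta_pos": [0,0,3.7],"yaw": 0,"jaw": 30},{"delta_pos": [0,0,4],"yaw": 0,"jaw": 30},{"delta_pos": [0,0,4.2],"yaw": 0,"jaw": 30},{"delta_pos": [0,0,4.2],"yaw": 0,"jaw": 30}]'

```text
clock: 15.75
eef_pos: [432.2, -18.0, 83.3]
tcp_rot: [3.141, -0.0, 1.571]
contact_force: [0.1, -0.2, -3.3]
opening: 0.636
grasp_force: 43.2
```

>>> play_rows --steps '[{"delta_pos": [0,0,0.05],"yaw": 0,"jaw": 30},{"delta_pos": [0,0,0.1],"yaw": 0,"jaw": 30},{"delta_pos": [0,0,0.15],"yaw": 0,"jaw": 30},{"delta_pos": [0,0,0.2],"yaw": 0,"jaw": 30},{"delta_pos": [0,0,0.25],"yaw": 0,"jaw": 30},{"delta_pos": [0,0,0.25],"yaw": 0,"jaw": 30},{"delta_pos": [0,0,0.25],"yaw": 0,"jaw": 30},{"delta_pos": [0,0,0.25],"yaw": 0,"jaw": 30}]'

```text
clock: 16.55
eef_pos: [432.6, -18.0, 82.8]
tcp_rot: [3.14, -0.0, 1.571]
contact_force: [-8.4, 0.1, 29.3]
opening: 0.637
grasp_force: 47.4
```

Contact; release and rise to z≈230, since the short glass lies beyond the tall one and the path has to clear it.

>>> play_rows --steps '[{"delta_pos": [0,0,-0.1],"yaw": 0,"jaw": 66},{"delta_pos": [0,0,-0.1],"yaw": 0,"jaw": 72},{"delta_pos": [0,0,-0.1],"yaw": 0,"jaw": 80},{"delta_pos": [0,0,-0.1],"yaw": 0,"jaw": 90},{"delta_pos": [0,0,-0.1],"yaw": 0,"jaw": 100},{"delta_pos": [0,0,-0.1],"yaw": 0,"jaw": 100},{"delta_pos": [0,0,-0.1],"yaw": 0,"jaw": 100},{"delta_pos": [0,0,-0.1],"yaw": 0,"jaw": 100}]'

```text
clock: 17.35
eef_pos: [432.0, -18.0, 81.7]
tcp_rot: [-3.141, 0.0, 1.571]
contact_force: [-0.3, 0.0, 0.3]
opening: 1.0
grasp_force: 0.0
```

>>> play_rows --steps '[{"delta_pos": [0,0,-1],"yaw": 0,"jaw": 100},{"delta_pos": [0,0,-3],"yaw": 0,"jaw": 100},{"delta_pos": [0,0,-6],"yaw": 0,"jaw": 100},{"delta_pos": [0,0,-9],"yaw": 0,"jaw": 100},{"delta_pos": [0,0,-12],"yaw": 0,"jaw": 100},{"delta_pos": [0,0,-15],"yaw": 0,"jaw": 100},{"delta_pos": [0,0,-16],"yaw": 0,"jaw": 100},{"delta_pos": [0,0,-16],"yaw": 0,"jaw": 100}]'

```text
clock: 18.15
eef_pos: [432.8, -18.0, 243.4]
tcp_rot: [3.138, 0.0, 1.571]
contact_force: [-0.4, -0.1, -1.0]
opening: 0.997
grasp_force: 0.0
```

>>> play_rows --steps '[{"delta_pos": [-2,2.5,0],"yaw": 0,"jaw": 100},{"delta_pos": [-5.5,5,0],"yaw": 0,"jaw": 100},{"delta_pos": [-9,7.5,0],"yaw": 0,"jaw": 100},{"delta_pos": [-13,10,0],"yaw": 0,"jaw": 100},{"delta_pos": [-17.5,12,0],"yaw": 0,"jaw": 100},{"delta_pos": [-22,13.7,0],"yaw": 0,"jaw": 100},{"delta_pos": [-25.7,13.7,0],"yaw": 0,"jaw": 100},{"delta_pos": [-26.25,13.7,0],"yaw": 0,"jaw": 100}]'

```text
clock: 18.95
eef_pos: [568.2, -284.0, 239.2]
tcp_rot: [-3.139, -0.0, 1.568]
contact_force: [-1.1, -0.2, 0.1]
opening: 1.0
grasp_force: 0.0
```

>>> play_rows --steps '[{"delta_pos": [0,0,2],"yaw": 0,"jaw": 100},{"delta_pos": [0,0,5.5],"yaw": 0,"jaw": 100},{"delta_pos": [0,0,9],"yaw": 0,"jaw": 100},{"delta_pos": [0,0,12.5],"yaw": 0,"jaw": 100},{"delta_pos": [0,0,16],"yaw": 0,"jaw": 100},{"delta_pos": [0,0,19],"yaw": 0,"jaw": 100},{"delta_pos": [0,0,20.4],"yaw": 0,"jaw": 100},{"delta_pos": [0,0,20.4],"yaw": 0,"jaw": 100}]'

```text
clock: 19.75
eef_pos: [567.0, -279.0, 35.1]
tcp_rot: [-3.137, -0.002, 1.571]
contact_force: [1.1, -0.4, -0.2]
opening: 0.999
grasp_force: 0.0
```

>>> play_rows --steps '[{"delta_pos": [0,0,0],"yaw": 0,"jaw": 85},{"delta_pos": [0,0,0],"yaw": 0,"jaw": 72},{"delta_pos": [0,0,0],"yaw": 0,"jaw": 64},{"delta_pos": [0,0,0],"yaw": 0,"jaw": 56},{"delta_pos": [0,0,0],"yaw": 0,"jaw": 48},{"delta_pos": [0,0,0],"yaw": 0,"jaw": 35},{"delta_pos": [0,0,0],"yaw": 0,"jaw": 25},{"delta_pos": [0,0,0],"yaw": 0,"jaw": 25}]' --grip_force 35

```text
clock: 20.55
eef_pos: [570.0, -280.9, 39.3]
tcp_rot: [3.139, 0.001, 1.571]
contact_force: [-1.2, 1.0, 7.4]
opening: 0.527
grasp_force: 35.1
```

>>> play_rows --steps '[{"delta_pos": [0,0,-0.5],"yaw": 0,"jaw": 25},{"delta_pos": [0,0,-1.5],"yaw": 0,"jaw": 25},{"delta_pos": [0,0,-4],"yaw": 0,"jaw": 25},{"delta_pos": [0,0,-7.5],"yaw": 0,"jaw": 25},{"delta_pos": [0,0,-11],"yaw": 0,"jaw": 25},{"delta_pos": [0,0,-14],"yaw": 0,"jaw": 25},{"delta_pos": [0,0,-15],"yaw": 0,"jaw": 25},{"delta_pos": [0,0,-15],"yaw": 0,"jaw": 25}]'

```text
clock: 21.35
eef_pos: [569.7, -280.9, 189.5]
tcp_rot: [3.139, 0.001, 1.571]
contact_force: [0.3, 0.1, -2.6]
opening: 0.529
grasp_force: 36.3
```

>>> play_rows --steps '[{"delta_pos": [1,0,0],"yaw": 0,"jaw": 25},{"delta_pos": [4,0,0],"yaw": 0,"jaw": 25},{"delta_pos": [8,0,0],"yaw": 0,"jaw": 25},{"delta_pos": [12,0,0],"yaw": 0,"jaw": 25},{"delta_pos": [16,0,0],"yaw": 0,"jaw": 25},{"delta_pos": [20,0,0],"yaw": 0,"jaw": 25},{"delta_pos": [24,0,0],"yaw": 0,"jaw": 25},{"delta_pos": [28,0,0],"yaw": 0,"jaw": 25}]'

```text
clock: 22.15
eef_pos: [567.2, 1.7, 185.6]
tcp_rot: [-3.138, -0.0, 1.571]
contact_force: [0.7, -1.3, -2.5]
opening: 0.522
grasp_force: 36.3
```

>>> play_rows --steps '[{"delta_pos": [3.5,-1,0],"yaw": 0,"jaw": 25},{"delta_pos": [6.5,-3,0],"yaw": 0,"jaw": 25},{"delta_pos": [8.6,-6,0],"yaw": 0,"jaw": 25},{"delta_pos": [8.6,-9,0],"yaw": 0,"jaw": 25},{"delta_pos": [8.6,-12,0],"yaw": 0,"jaw": 25},{"delta_pos": [8.6,-13.6,0],"yaw": 0,"jaw": 25},{"delta_pos": [8.6,-14,0],"yaw": 0,"jaw": 25},{"delta_pos": [8.6,-14,0],"yaw": 0,"jaw": 25}]'

```text
clock: 22.95
eef_pos: [429.2, 85.6, 187.6]
tcp_rot: [3.141, -0.0, 1.571]
contact_force: [0.7, -0.5, -2.1]
opening: 0.525
grasp_force: 36.3
```

>>> play_rows --steps '[{"delta_pos": [0,0,0.5],"yaw": 0,"jaw": 25},{"delta_pos": [0,0,3],"yaw": 0,"jaw": 25},{"delta_pos": [0,0,6],"yaw": 0,"jaw": 25},{"delta_pos": [0,0,9],"yaw": 0,"jaw": 25},{"delta_pos": [0,0,11],"yaw": 0,"jaw": 25},{"delta_pos": [0,0,12.5],"yaw": 0,"jaw": 25},{"delta_pos": [0,0,13.1],"yaw": 0,"jaw": 25},{"delta_pos": [0,0,13.1],"yaw": 0,"jaw": 25}]'

```text
clock: 23.75
eef_pos: [429.6, 85.3, 56.1]
tcp_rot: [-3.141, 0.0, 1.57]
contact_force: [1.5, -0.2, -1.1]
opening: 0.528
grasp_force: 36.4
```

>>> play_rows --steps '[{"delta_pos": [0,0,0.05],"yaw": 0,"jaw": 25},{"delta_pos": [0,0,0.1],"yaw": 0,"jaw": 25},{"delta_pos": [0,0,0.15],"yaw": 0,"jaw": 25},{"delta_pos": [0,0,0.2],"yaw": 0,"jaw": 25},{"delta_pos": [0,0,0.25],"yaw": 0,"jaw": 25},{"delta_pos": [0,0,0.25],"yaw": 0,"jaw": 25},{"delta_pos": [0,0,0.25],"yaw": 0,"jaw": 25},{"delta_pos": [0,0,0.25],"yaw": 0,"jaw": 25}]'

```text
clock: 24.55
eef_pos: [429.4, 85.6, 55.2]
tcp_rot: [3.141, -0.0, 1.571]
contact_force: [-2.4, -0.8, 13.4]
opening: 0.523
grasp_force: 38.1
```

>>> play_rows --steps '[{"delta_pos": [0,0,0],"yaw": 0,"jaw": 55},{"delta_pos": [0,0,0],"yaw": 0,"jaw": 62},{"delta_pos": [0,0,0],"yaw": 0,"jaw": 70},{"delta_pos": [0,0,0],"yaw": 0,"jaw": 80},{"delta_pos": [0,0,0],"yaw": 0,"jaw": 90},{"delta_pos": [0,0,0],"yaw": 0,"jaw": 100},{"delta_pos": [0,0,0],"yaw": 0,"jaw": 100},{"delta_pos": [0,0,0],"yaw": 0,"jaw": 100}]'

```text
clock: 25.35
eef_pos: [429.0, 85.5, 54.3]
tcp_rot: [-3.142, 0.0, 1.571]
contact_force: [-0.1, 0.0, -0.0]
opening: 1.0
grasp_force: 0.0
```

>>> play_rows --steps '[{"delta_pos": [0,0,-1],"yaw": 0,"jaw": 100},{"delta_pos": [0,0,-3],"yaw": 0,"jaw": 100},{"delta_pos": [0,0,-5.5],"yaw": 0,"jaw": 100},{"delta_pos": [0,0,-8],"yaw": 0,"jaw": 100},{"delta_pos": [0,0,-10],"yaw": 0,"jaw": 100},{"delta_pos": [0,0,-11],"yaw": 0,"jaw": 100},{"delta_pos": [0,0,-11],"yaw": 0,"jaw": 100},{"delta_pos": [0,0,-11],"yaw": 0,"jaw": 100}]'

```text
clock: 26.15
eef_pos: [428.7, 85.4, 163.9]
tcp_rot: [-3.141, 0.0, 1.571]
contact_force: [-0.8, -0.4, -0.1]
opening: 1.003
grasp_force: 0.0
```

>>> play_rows --steps '[{"delta_pos": [-0.2,3,0],"yaw": 0,"jaw": 100},{"delta_pos": [-0.5,6,0],"yaw": 0,"jaw": 100},{"delta_pos": [-0.8,9,0],"yaw": 0,"jaw": 100},{"delta_pos": [-1,12,0],"yaw": 0,"jaw": 100},{"delta_pos": [-1.3,15,0],"yaw": 0,"jaw": 100},{"delta_pos": [-1.3,17,0],"yaw": 0,"jaw": 100},{"delta_pos": [-1.3,17,0],"yaw": 0,"jaw": 100},{"delta_pos": [-1.3,17,0],"yaw": 0,"jaw": 100}]'

```text
clock: 26.95
eef_pos: [597.7, 72.4, 162.6]
tcp_rot: [-3.138, 0.0, 1.571]
contact_force: [-0.2, 0.4, -0.5]
opening: 1.0
grasp_force: 0.0
```

>>> play_rows --steps '[{"delta_pos": [0,0,2],"yaw": 0,"jaw": 100},{"delta_pos": [0,0,4.5],"yaw": 0,"jaw": 100},{"delta_pos": [0,0,7],"yaw": 0,"jaw": 100},{"delta_pos": [0,0,9.5],"yaw": 0,"jaw": 100},{"delta_pos": [0,0,12],"yaw": 0,"jaw": 100},{"delta_pos": [0,0,13.8],"yaw": 0,"jaw": 100},{"delta_pos": [0,0,14.6],"yaw": 0,"jaw": 100},{"delta_pos": [0,0,14.6],"yaw": 0,"jaw": 100}]'

```text
clock: 27.75
eef_pos: [597.2, 72.4, 17.2]
tcp_rot: [-3.139, 0.0, 1.571]
contact_force: [-0.4, 0.6, 1.4]
opening: 1.0
grasp_force: 0.0
```

>>> play_rows --steps '[{"delta_pos": [0,0,0],"yaw": 0,"jaw": 80},{"delta_pos": [0,0,0],"yaw": 0,"jaw": 62},{"delta_pos": [0,0,0],"yaw": 0,"jaw": 52},{"delta_pos": [0,0,0],"yaw": 0,"jaw": 44},{"delta_pos": [0,0,0],"yaw": 0,"jaw": 36},{"delta_pos": [0,0,0],"yaw": 0,"jaw": 25},{"delta_pos": [0,0,0],"yaw": 0,"jaw": 15},{"delta_pos": [0,0,0],"yaw": 0,"jaw": 15}]' --grip_force 30

```text
clock: 28.55
eef_pos: [599.7, 72.6, 19.2]
tcp_rot: [3.14, -0.0, 1.571]
contact_force: [-1.5, 0.3, 5.2]
opening: 0.438
grasp_force: 29.4
```

>>> play_rows --steps '[{"delta_pos": [0,0,-0.5],"yaw": 0,"jaw": 15},{"delta_pos": [0,0,-1.5],"yaw": 0,"jaw": 15},{"delta_pos": [0,0,-3.5],"yaw": 0,"jaw": 15},{"delta_pos": [0,0,-6],"yaw": 0,"jaw": 15},{"delta_pos": [0,0,-8.5],"yaw": 0,"jaw": 15},{"delta_pos": [0,0,-10],"yaw": 0,"jaw": 15},{"delta_pos": [0,0,-10],"yaw": 0,"jaw": 15},{"delta_pos": [0,0,-10],"yaw": 0,"jaw": 15}]'

```text
clock: 29.35
eef_pos: [598.8, 72.5, 118.1]
tcp_rot: [-3.142, 0.0, 1.571]
contact_force: [0.3, -0.1, -1.8]
opening: 0.439
grasp_force: 30.3
```

>>> play_rows --steps '[{"delta_pos": [1,-1,0],"yaw": 0,"jaw": 15},{"delta_pos": [3.5,-3,0],"yaw": 0,"jaw": 15},{"delta_pos": [6.5,-6,0],"yaw": 0,"jaw": 15},{"delta_pos": [9.5,-9,0],"yaw": 0,"jaw": 15},{"delta_pos": [12,-12,0],"yaw": 0,"jaw": 15},{"delta_pos": [12,-15,0],"yaw": 0,"jaw": 15},{"delta_pos": [12,-16,0],"yaw": 0,"jaw": 15},{"delta_pos": [12,-16,0],"yaw": 0,"jaw": 15}]'

```text
clock: 30.15
eef_pos: [437.0, 192.4, 117.5]
tcp_rot: [-3.14, 0.001, 1.572]
contact_force: [0.5, -0.5, -1.1]
opening: 0.439
grasp_force: 30.4
```

>>> play_rows --steps '[{"delta_pos": [0,0,0.5],"yaw": 0,"jaw": 15},{"delta_pos": [0,0,2],"yaw": 0,"jaw": 15},{"delta_pos": [0,0,4],"yaw": 0,"jaw": 15},{"delta_pos": [0,0,6],"yaw": 0,"jaw": 15},{"delta_pos": [0,0,7.2],"yaw": 0,"jaw": 15},{"delta_pos": [0,0,7.9],"yaw": 0,"jaw": 15},{"delta_pos": [0,0,8.15],"yaw": 0,"jaw": 15},{"delta_pos": [0,0,8.15],"yaw": 0,"jaw": 15}]'

```text
clock: 30.95
eef_pos: [439.4, 192.5, 36.8]
tcp_rot: [3.141, -0.0, 1.571]
contact_force: [-0.5, 0.2, -2.0]
opening: 0.437
grasp_force: 30.4
```

>>> play_rows --steps '[{"delta_pos": [0,0,0.05],"yaw": 0,"jaw": 15},{"delta_pos": [0,0,0.1],"yaw": 0,"jaw": 15},{"delta_pos": [0,0,0.15],"yaw": 0,"jaw": 15},{"delta_pos": [0,0,0.2],"yaw": 0,"jaw": 15},{"delta_pos": [0,0,0.25],"yaw": 0,"jaw": 15},{"delta_pos": [0,0,0.25],"yaw": 0,"jaw": 15},{"delta_pos": [0,0,0.25],"yaw": 0,"jaw": 15},{"delta_pos": [0,0,0.25],"yaw": 0,"jaw": 15}]'

```text
clock: 31.75
eef_pos: [439.3, 192.7, 35.1]
tcp_rot: [3.141, -0.0, 1.571]
contact_force: [-2.4, 0.0, 10.6]
opening: 0.438
grasp_force: 31.2
```

Contact; release and withdraw up.

>>> play_rows --steps '[{"delta_pos": [0,0,0],"yaw": 0,"jaw": 47},{"delta_pos": [0,0,0],"yaw": 0,"jaw": 54},{"delta_pos": [0,0,0],"yaw": 0,"jaw": 63},{"delta_pos": [0,0,0],"yaw": 0,"jaw": 75},{"delta_pos": [0,0,0],"yaw": 0,"jaw": 90},{"delta_pos": [0,0,0],"yaw": 0,"jaw": 100},{"delta_pos": [0,0,0],"yaw": 0,"jaw": 100},{"delta_pos": [0,0,0],"yaw": 0,"jaw": 100}]'

```text
clock: 32.55
eef_pos: [439.0, 192.5, 34.3]
tcp_rot: [3.142, 0.0, 1.571]
contact_force: [0.1, 0.3, 0.7]
opening: 1.0
grasp_force: 0.0
```

>>> play_rows --steps '[{"delta_pos": [0,0,-1],"yaw": 0,"jaw": 100},{"delta_pos": [0,0,-3],"yaw": 0,"jaw": 100},{"delta_pos": [0,0,-6],"yaw": 0,"jaw": 100},{"delta_pos": [0,0,-9],"yaw": 0,"jaw": 100},{"delta_pos": [0,0,-12],"yaw": 0,"jaw": 100},{"delta_pos": [0,0,-15],"yaw": 0,"jaw": 100},{"delta_pos": [0,0,-18],"yaw": 0,"jaw": 100},{"delta_pos": [0,0,-20],"yaw": 0,"jaw": 100}]'

```text
clock: 33.35
eef_pos: [439.4, 192.7, 237.3]
tcp_rot: [3.139, -0.001, 1.571]
contact_force: [0.4, 1.5, -0.0]
opening: 1.005
grasp_force: 0.0
```

>>> play_rows --steps '[{"delta_pos": [0,4,0],"yaw": 0,"jaw": 100},{"delta_pos": [0,8,0],"yaw": 0,"jaw": 100},{"delta_pos": [-3,12,0],"yaw": 0,"jaw": 100},{"delta_pos": [-6,15,0],"yaw": 0,"jaw": 100},{"delta_pos": [-9,18,0],"yaw": 0,"jaw": 100},{"delta_pos": [-11,19,0],"yaw": 0,"jaw": 100},{"delta_pos": [-11,19,0],"yaw": 0,"jaw": 100},{"delta_pos": [-11,19,0],"yaw": 0,"jaw": 100}]'

```text
clock: 34.15
eef_pos: [628.6, 82.3, 234.5]
tcp_rot: [-3.141, -0.0, 1.57]
contact_force: [-0.3, 0.1, -0.6]
opening: 0.997
grasp_force: 0.0
```

```bash
python3 - <<'E'
from m import *
for n,c,h,t in [("tall",(430,-122),162,(430,-122.5)),("med",(432,-18),121,(432,-18)),("short",(429,85),84,(430,85)),("tiny",(439,192),52,(439,192))]:
    R=42 if n!="tiny" else 30
    for b in [(24,16+h*.4),(16+h*.6,h+10)]: print(n,t,b,circ(c,*b,R)[0])
    m=np.hypot(*(A[:,:2]-c).T)<30; print(A[m][:,2].max())
for n in ["scene","side"]:
    p,d=vision.grab_frame(n); cv2.imwrite(f"pics/end_{n}.png",p[:,:,::-1])
    for t in ["brown_jug","silver_bowl"]: print(t,[ray(n,L["uv"],0) for L in vision.landmark_of(n,t)[:1]])
a=cv2.imread("pics/end_scene.png")[150:300,200:440];b=cv2.imread("pics/end_side.png")[130:280,230:470]
cv2.imwrite("pics/end.png",cv2.resize(np.vstack([a,b]),None,fx=1.9,fy=1.9))
E
```

```text
tall (430, -122.5) (24, 80.8) [ 428.8 -123.4   25.7]
tall (430, -122.5) (113.2, 172) [ 429.  -122.9   24.4]
178.37161214096085
med (432, -18) (24, 64.4) [431.  -18.1  28.3]
med (432, -18) (88.6, 131) [431.1 -18.2  26.6]
138.50476356332985
short (430, 85) (24, 49.6) [427.9  85.4  24.4]
short (430, 85) (66.4, 94) [428.   85.3  21.9]
101.75258660999526
tiny (439, 192) (24, 36.8) [438.5 191.3  18.1]
tiny (439, 192) (47.2, 62) [437.9 191.4  18.7]
68.93817543735963
brown_jug [array([ 407., -271.])]
silver_bowl [array([426.3, 338.5])]
brown_jug [array([ 430. , -273.5])]
silver_bowl [array([420.1, 337.4])]
```

View pics/end.png

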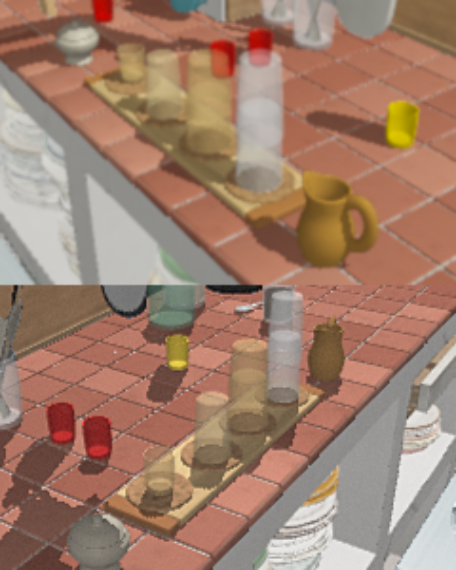

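All four glasses stand upright and centred on their coasters, running tall to tiny from the jug end (tall at (260,120), tiny at (130,62) in the upper half of the crop). The jug and bowl are where they started.

```bash
python3 -c "
from rig import r
print(r.sign_off())"
```

```text
the job is handed in; nothing more can be done
None
```

I lined up the four glasses from tall at the jug end to tiny at the sugar bowl end and handed the job in. Each measured within about 2 mm of its coaster's centre, upright and released. The jug and sugar bowl looked unmoved. No verdict came back at hand-in.

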